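# Rock the angle gauge on the stud's bar to its mark and hold it

### The arm

A 7-joint arm with a two-finger parallel gripper is mounted at the origin on a cart in front of the work surface, level with it; the furniture and walls round the work are solid. World frame = base frame: x ahead of the robot, y to its left, z up, the work surface at z = 0. Lengths are in m, angles in rad, forces in N, time in s.
With the tool pointing down it reaches from about 0.4 to 0.875 m from the base axis. Payload 19.3 kg.
Tool frame: the origin (TCP) lies at the very end of the fingers, on their centre line; the grasp point (between the pads) lies 19 mm behind it; z points along the fingers, y is the line along which they close (so a half turn about z gives the same grasp; the last joint's range is limited). The gripper opens to 85 mm and grips with 20 to 120 N. Pads are 22 mm wide; open, the fingers measure 114 mm over their backs; the gripper's body (76 mm by 85 mm) begins 54 mm behind the grasp point. The pads swing forward as they close: fully open they stand 13 mm farther back than shut.
Start: joints at [-1.281, 0.521, -0.036, 1.599, 0.021, 1.021, -0.113], TCP at [0.22, 0.585, 0.231] pointing down, gripper open.
Joint ranges: [-2.91, 2.91], [-0.3, 2.13], [-1.5, 1.42], [0.17, 2.43], [-1.26, 4.41], [0.16, 1.93], [-2.52, 2.52]. Speed limits (rad/s): [1.89, 1.89, 2.39, 2.39, 3.01, 3.01, 3.01].

### API

Orientations are given as [roll, pitch, yaw] about the fixed x, y, z axes, in that order (R = Rz(yaw) Ry(pitch) Rx(roll)).
In Python, from workcell import monitor, optics, job_done gives the robot as it stands.
- The arm moves only by the shell command python3 -m handwheel 'ROWS' [FORCE]. ROWS is JSON, a list of rows, each an object of numbers: "dx", "dy", "dz": the shift along the tool's x, y, z in cm; "wx", "wy", "wz": the turn, a rotation vector about the tool's x, y, z in rad; "claw": the opening in per cent of the stroke, from 0 (shut) to 100 (fully open). A call has 1 to 8 rows; each row shifts and turns the commanded pose from where the row before left it, along the tool's axes as they then stand; what a row does not reach is not made up. A row lasts 1/8 s, in which the tool goes at most 62.5 mm and 10.7 degrees, less where a joint would pass 70% of its speed; a pose out of reach is approached as far as the arm can. A call with a gripper value outside its range is refused whole. The fingers move at their own pace and stop on an object; FORCE is the grip in N (left out, the last holds). Time passes only in rows, so rows that do not move let the fingers close. It gives the time, the measured TCP pose, the force, the opening and the grip force at its end, in the units of the state.
- monitor.observe(): the state, without advancing time (a new reading comes with each control period).
- optics.grab_frame(name): name is "scene" or "top" or "wrist"; returns a dict with "frame" (480x640x3 uint8, blue, green, red), "fovy" (degrees; the focal length in pixels is half the picture's height over the tangent of half this angle, whatever the lens; pixels are square), "cx", "cy" (the principal point, pixels), "R" (3x3) and "t" (3): a world point X has camera coordinates R X + t. Camera axes: x right, y down, z forward; pixel columns grow to the right and rows downward; lengths in m; the calibration is good to about 2 mm. The wrist camera is an equidistant fisheye: a pixel r from the principal point sees the ray r / f radians off the axis. A picture is of the moment at which its call begins. There is no depth.
- job_done(): hands the job in; it is judged then, once.
Trained networks look in the newest picture that a camera, given by its name, has taken for a name from the list of things; names that differ only in an ending like _2 or _b are one class to them, and where a whole thing is asked for, a point or a joint stands for the part that bears it (a point fixed in the world has none). Each returns a list of dicts, best first, with "p" (0 to 1); they miss things now and then, are a little off and sometimes report something else, mostly with a low value. They report only what shows in the picture. A call takes as long as a camera call.
- optics.masks_of(name, camera): "region" (480x640 bool, what is visible of it) and "rect" ([left, top, width, height] in pixels, round what is visible of it).
The state is a dict: "clock": time; "qpos": joint angles; "qd": joint speeds; "joint_efforts": joint torques, N m; "position": TCP position; "tool_rot": TCP orientation; "force": force on the tool from outside, world axes, zero at the start; "moment": the same for the moment, N m; "grip_width": finger opening in m; "finger_force": force on a finger pad.
Only numpy, scipy, OpenCV 4.12 (cv2) and the standard library are available. Lean on these libraries where they do the work, as an engineer would, in place of code of your own. Each camera call takes 0.05 s, during which the arm holds its last target. There are 200 camera calls.

### The job

Pick up the blue angle gauge by the black tab on its top and set the middle of its base, level, on the round steel bar of the wooden stud offcut beside it, with the base running along the stud. Then rock the gauge on the bar, lifting the end at the dial's left, until the swinging black pointer settles on the red mark, and finish while still holding it there, pressed gently down on the bar, so that a line can be scribed along its base. Leave the stud where it is and do not disturb the things lying around.

Things in the scene. Friction and masses are not known exactly. Their poses are not given: they have to be found in the camera images.
- gauge_grip (a point): centre of the black grip tab on top of the blue angle gauge, 112 mm above its underside. Tab: 14 mm thick (x), 44 mm wide (y), 87 to 136 mm above the underside. Gauge axes: z up, y along its base, x through its thickness; the white dial faces -x (the robot). At the start it stands upright on a low plywood riser table whose top is 135 mm above the cabinet top (z = 0); 0.3 to 0.5 kg
- gauge_foot (a point): centre of the flat underside of the gauge's base, 112 mm straight below gauge_grip; axes as the gauge. The aluminium base bar is 30 mm (x) by 130 mm (y) by 12 mm; the blue body on it is 14 mm thick, 124 mm wide and reaches up to 87 mm above the underside
- pointer (a joint): angle (rad) of the black pointer, a pendulum on a pivot 74 mm above the gauge's underside, in front of the dial; swings about 0.4 s a swing and settles in about 1 s. 0 when the gauge is level, positive with the tip towards the right (-y) end. At rest it equals the angle by which the gauge's left (+y) end is raised
- index (a joint): angle of the red index hand on the same pivot, stiff, preset between 0.12 and 0.26 rad and different each time; same zero and sense as the pointer, so the gauge is right when pointer equals index
- pointer_tip (a point): tip of the black pointer, 52 mm from the pivot
- mark (a point): middle of the red mark, 5 mm wide, at the end of the red index hand, 52 mm from the pivot in the pointer tip's plane
- bar_top (a point): middle of the top line of the steel bar, 28 mm in diameter and 78 mm long, that lies across the wooden stud offcut along its x axis, 52 mm above the riser table's top; the bar's axis is 14 mm below this point. Offcut: 70 mm (x) by 170 mm (y, its length) by 28 mm high, its top 24 mm below the bar's top; it stands loose on the riser table, 1.4 kg; z up
- tape_roll: bystander: roll of masking tape lying flat, 94 mm across, 24 mm high; origin at the centre of its underside; on the riser table
- clamp_block: bystander: orange block, 30x70x38 mm; origin at the centre of its underside; on the riser table
- marker: bystander: black marker pen with a red cap, 16x134x18 mm, lying; origin at the centre of its underside; on the riser table
- notebook: bystander: blue notebook lying flat, 105x149x12 mm; origin at the centre of its underside; on the riser table
- lamp_foot (a point): foot of the black desk lamp, fixed, on the cabinet top right of the riser table; its stem and shade rise from here to well above the gripper's height, so keep clear of it when moving in from the right

How it is judged:
By the outcome, as a careful person would: the job done as asked, in the order asked, and still so for the second after the job is handed in, while the arm keeps its last pose, push and grip.
It also fails if it takes over 48 s, if anything falls off the work surface, if the arm or the gripper's body presses on something with over 40 N, if the wrist force passes 120 N, or if a joint passes its speed limit or range.

## Working session

There is one attempt and no reset: what is moved stays moved. The work goes in short steps, Python scripts to look and compute and a shell command to move; the robot and the scene stay as the last step left them, time stands still between calls to the robot, and variables do not carry over. Pictures are saved under pics/ and viewed, at most 10 in all, crops included, and the job is handed in when it is done.

```bash
mkdir -p pics; ls
cat > h.py <<'E'
import numpy as np, cv2, json
from workcell import monitor, optics
def ray(g,u,v,fish=False):
    f=240/np.tan(np.radians(g['fovy'])/2); x=(u-g['cx'])/f; y=(v-g['cy'])/f
    if fish:
        r=np.hypot(x,y); d=np.array([x/r*np.sin(r),y/r*np.sin(r),np.cos(r)]) if r>0 else np.array([0,0,1.])
    else: d=np.array([x,y,1.])
    R=np.array(g['R']);t=np.array(g['t']); return -R.T@t, R.T@(d/np.linalg.norm(d))
def onz(g,u,v,z,fish=False):
    o,d=ray(g,u,v,fish); return o+d*(z-o[2])/d[2]
def proj(g,X,fish=False):
    f=240/np.tan(np.radians(g['fovy'])/2); p=np.array(g['R'])@np.array(X)+np.array(g['t'])
    if fish:
        r=np.hypot(p[0],p[1]); a=np.arctan2(r,p[2]); return np.array([g['cx']+f*a*p[0]/r,g['cy']+f*a*p[1]/r])
    return np.array([g['cx']+f*p[0]/p[2],g['cy']+f*p[1]/p[2]])
def tri(rays):
    A=0;b=0
    for o,d in rays:
        P=np.eye(3)-np.outer(d,d);A=A+P;b=b+P@o
    return np.linalg.solve(A,b)
E
python3 - <<'E'
from h import *
s=monitor.observe(); print({k:np.round(v,3).tolist() for k,v in s.items()})
ims=[]
for c in ['scene','top']:
    g=optics.grab_frame(c); cv2.imwrite(f'pics/{c}0.png',g['frame'])
    print(c,g['fovy'],np.round(np.array(g['R']),3).tolist(),np.round(-np.array(g['R']).T@g['t'],3))
    for n in ['gauge_grip','gauge_foot','pointer','index','pointer_tip','mark','bar_top','tape_roll','clamp_block','marker','notebook','lamp_foot']:
        for m in optics.masks_of(n,c)[:2]:
            ys,xs=np.nonzero(m['region']); print(n,round(m['p'],2),m['rect'],xs.mean().round(1),ys.mean().round(1),len(xs))
E
```

```text
pics
{'clock': 0.0, 'qpos': [-1.281, 0.522, -0.036, 1.6, 0.021, 1.021, -0.113], 'qd': [0.0, 0.0, -0.001, 0.0, 0.0, -0.001, 0.001], 'joint_efforts': [-0.003, -92.712, 1.979, -36.994, 0.018, 0.008, 0.0], 'position': [0.22, 0.585, 0.231], 'tool_rot': [-3.14, 0.0, 2.782], 'force': [0.65, -0.149, 0.322], 'moment': [-0.005, -0.023, 0.006], 'finger_force': 0.0, 'grip_width': 0.085}
scene 45.61065761010285 [[0.505, -0.863, 0.027], [-0.403, -0.264, -0.876], [0.763, 0.432, -0.481]] [-0.491 -0.683  0.824]
gauge_grip 0.7 [211.5, 197.9, 54.6, 57.9] 237.5 228.2 2050
gauge_foot 0.88 [215.5, 195.2, 48.9, 56.6] 237.9 228.6 1988
gauge_foot 0.36 [236.0, 234.9, 4.1, 1.5] 235.7 237.0 7
pointer 0.43 [233.9, 218.5, 4.9, 21.9] 235.3 229.9 37
index 0.7 [212.9, 196.0, 52.6, 60.6] 237.5 228.3 2043
index 0.51 [231.3, 213.9, 10.5, 15.4] 235.0 221.9 96
pointer_tip 0.4 [230.3, 218.4, 10.1, 23.8] 235.5 231.9 22
pointer_tip 0.38 [306.4, 239.4, 73.4, 37.9] 342.0 255.5 1824
mark 0.44 [230.9, 218.0, 9.8, 9.6] 236.6 221.4 63
mark 0.15 [210.9, 197.5, 55.7, 55.8] 237.5 228.2 2062
bar_top 0.59 [305.7, 238.9, 74.9, 40.4] 342.6 256.0 1807
tape_roll 0.7 [290.6, 209.3, 35.7, 21.0] 308.2 218.0 672
tape_roll 0.47 [219.2, 258.5, 49.4, 22.5] 245.3 271.1 387
clamp_block 0.97 [347.6, 218.8, 32.3, 19.7] 362.7 230.0 422
clamp_block 0.42 [214.1, 196.2, 48.6, 58.8] 237.6 228.1 2082
marker 0.56 [219.3, 260.1, 50.3, 18.2] 244.4 270.8 363
notebook 0.9 [245.4, 192.7, 46.8, 30.3] 264.9 208.2 858Traceback (most recent call last):
  File "<stdin>", line 8, in <module>
ValueError: it knows: bar_top, clamp_block, gauge_foot, gauge_grip, index, mark, marker, notebook, pointer, pointer_tip, tape_roll
```

Run:
```python
from h import *
im=cv2.imread('pics/scene0.png'); c=cv2.resize(im[180:300,190:400],None,fx=3.6,fy=3.6,interpolation=cv2.INTER_CUBIC); cv2.imwrite('pics/sc.png',c)
G={c:optics.grab_frame(c) for c in ['scene','top','wrist']}
for c in ['top','wrist']:
    g=G[c]; cv2.imwrite(f'pics/{c}0.png',g['frame'])
    print(c,g['fovy'],np.round(-np.array(g['R']).T@g['t'],3))
    for n in ['gauge_grip','gauge_foot','index','bar_top','tape_roll','clamp_block','marker','notebook']:
        for m in optics.masks_of(n,c)[:1]:
            ys,xs=np.nonzero(m['region']); u,v=xs.mean(),ys.mean(); print(n,round(m['p'],2),np.round(m['rect']),u.round(1),v.round(1),len(xs),onz(g,u,v,.16,c=='wrist').round(3), np.round(cv2.minAreaRect(np.c_[xs,ys].astype(np.float32))[1:][0]),cv2.minAreaRect(np.c_[xs,ys].astype(np.float32))[2])
im=np.hstack([cv2.resize(G[c]['frame'],(400,300)) for c in ['scene','wrist']])
t=G['top']['frame']; cv2.imwrite('pics/mix.png',im)
```

```text
top 43.60998148196116 [ 0.309 -0.071  1.383]
gauge_grip 0.84 [194. 267.  71.  31.] 228.5 280.1 1247 [0.473 0.111 0.16 ] [23. 67.] 76.23921203613281
gauge_foot 0.68 [196. 268.  68.  31.] 228.6 280.7 1225 [0.471 0.111 0.16 ] [22. 67.] 75.96376037597656
index 0.44 [228. 279.   4.   2.] 231.3 281.6 7 [0.47  0.105 0.16 ] [3. 1.] 0.0
bar_top 0.82 [306. 223.  88.  44.] 349.4 244.2 2920 [ 0.549 -0.137  0.16 ] [82. 39.] 5.572197437286377
tape_roll 0.96 [242. 162.  50.  42.] 265.0 182.2 881 [0.682 0.041 0.16 ] [44. 44.] 90.0
clamp_block 0.86 [324. 163.  29.  35.] 341.1 180.2 497 [ 0.688 -0.12   0.16 ] [15. 34.] 29.744882583618164
marker 0.96 [240. 323.  65.  10.] 274.2 326.3 566 [0.379 0.015 0.16 ] [ 9. 65.] 86.8201675415039
notebook 0.93 [160. 160.  71.  53.] 194.7 187.2 3404 [0.67  0.189 0.16 ] [48. 72.] 85.2363510131836
wrist 65.70646984690485 [0.148 0.612 0.373]
marker 0.67 [  0. 458.  20.  13.] 8.4 462.2 177 [0.362 0.075 0.16 ] [10. 19.] 90.0
```

View pics/sc.png

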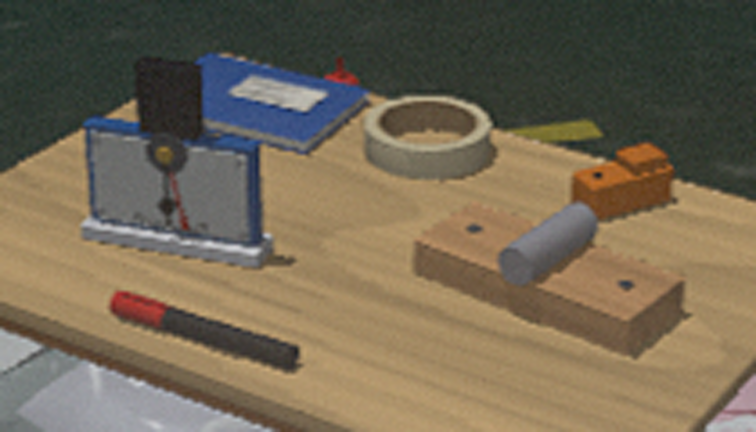

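View pics/top0.png

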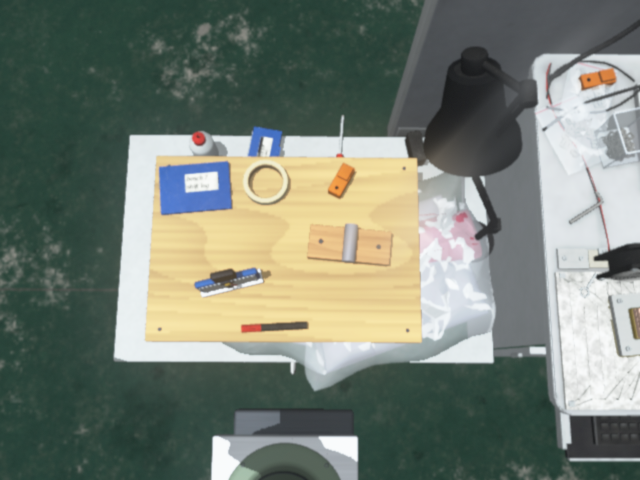

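View pics/mix.png

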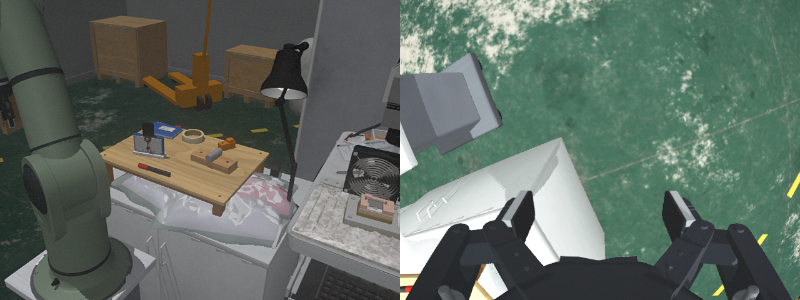

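The scene crop shows the gauge left (tab near crop (170,98)) and the red hand right of the pointer (185,215). The stud is on the right with its bar at (548,243). In the top view the gauge is at (228,280), yawed about +14°, the bar at (350,243), and the stud about -5°. The wrist view doesn't show them yet.

```bash
cat >> h.py <<'E'
from scipy.spatial.transform import Rotation as Ro
def delta(p,rpy):
    s=monitor.observe(); R0=Ro.from_euler('xyz',s['tool_rot']); d=R0.inv().apply(np.array(p)-s['position'])*100
    w=(R0.inv()*Ro.from_euler('xyz',rpy)).as_rotvec(); print('at',np.round(s['position'],4),np.round(s['tool_rot'],3),'delta cm',d.round(2),'w',w.round(3))
E
python3 - <<'E'
from h import *
G={c:optics.grab_frame(c) for c in ['scene','top']}
rays=[];brays=[]
for c,g in G.items():
    f=g['frame'].astype(int)
    m=optics.masks_of('gauge_grip',c)[0]['region']; m=cv2.dilate(m.astype(np.uint8),np.ones((5,5)))>0
    dark=(f.max(2)<60)&m; n,l,st,ce=cv2.connectedComponentsWithStats(dark.astype(np.uint8)); k=1+st[1:,4].argmax(); print(c,'tab',st[k],ce[k].round(1))
    rays.append(ray(g,*ce[k]))
    m=optics.masks_of('bar_top',c)[0]['region']
    grey=(f.max(2)-f.min(2)<32)&m&(f.max(2)>70)
    n,l,st,ce=cv2.connectedComponentsWithStats(grey.astype(np.uint8)); k=1+st[1:,4].argmax(); ys,xs=np.nonzero(l==k);print(c,'bar',st[k],ce[k].round(1),cv2.minAreaRect(np.c_[xs,ys].astype(np.float32)))
    brays.append(ray(g,*ce[k]))
    if c=='top':
        ys,xs=np.nonzero(m); b=cv2.boxPoints(cv2.minAreaRect(np.c_[xs,ys].astype(np.float32))); print('stud',[onz(g,*q,.163)[:2].round(3).tolist() for q in b])
        print('bar top',onz(g,*ce[k],.183),'tabtop',onz(g,*ce[1],.26))
print('tab',tri(rays),'bar',tri(brays))
p=tri(rays); delta([p[0],p[1],.34],[np.pi,0,np.radians(104)])
E
```

```text
scene tab [225 194  22  34 464] [235.9 207.1]
scene bar [328 237  28  23 332] [341.6 247.6] ((341.6538391113281, 247.73074340820312), (11.926054000854492, 30.23116111755371), 56.30992889404297)Traceback (most recent call last):
  File "<stdin>", line 7, in <module>
ValueError: attempt to get argmax of an empty sequence
```

Run:
```python
from h import *
G={c:optics.grab_frame(c) for c in ['scene','top']}
g=G['top'];f=g['frame'].astype(int)
m=np.zeros((480,640),bool);m[264:288,200:250]=1
print(f[276,205:245:3].tolist())
for th in (60,75,90):
    dark=(f.max(2)<th)&m; n,l,st,ce=cv2.connectedComponentsWithStats(dark.astype(np.uint8))
    if n>1: k=1+st[1:,4].argmax(); print(th,st[k],ce[k].round(1)); t=ce[k]
p=tri([ray(G['scene'],235.5,206),ray(g,*t)]); print('tab',p, onz(g,*t,.26))
m=optics.masks_of('bar_top','top')[0]['region']
grey=(f.max(2)-f.min(2)<32)&m
n,l,st,ce=cv2.connectedComponentsWithStats(grey.astype(np.uint8)); k=1+st[1:,4].argmax(); ys,xs=np.nonzero(l==k);print('bar',st[k],ce[k].round(1),cv2.minAreaRect(np.c_[xs,ys].astype(np.float32)))
ys,xs=np.nonzero(m); b=cv2.boxPoints(cv2.minAreaRect(np.c_[xs,ys].astype(np.float32))); print('stud',[onz(g,*q,.163)[:2].round(3).tolist() for q in b])
print('bar top',onz(g,*ce[k],.18),tri([ray(G['scene'],341.6,247.6),ray(g,*ce[k])]))
delta([p[0],p[1],.34],[np.pi,0,np.radians(104)])
```

```text
[[143, 201, 227], [141, 196, 224], [81, 90, 98], [88, 93, 98], [88, 93, 98], [81, 87, 93], [71, 78, 86], [60, 70, 79], [52, 65, 75], [51, 65, 75], [54, 64, 73], [117, 87, 77], [118, 94, 85], [155, 123, 108]]
75 [232 273   4   5  13] [233.8 275.3]
90 [212 270  25  15 164] [225.4 277. ]
tab [0.46559947 0.10482554 0.24962679] [0.4649851  0.10217817 0.26      ]
bar [342 224  15  38 463] [349.5 242.8] ((349.58984375, 242.55618286132812), (12.372587203979492, 37.78142547607422), 5.440331935882568)
stud [[0.516, -0.048], [0.6, -0.053], [0.589, -0.226], [0.504, -0.218]]
bar top [ 0.54853851 -0.13621195  0.18      ] [ 0.55020246 -0.13659269  0.17134748]
at [0.2201 0.585  0.2313] [-3.142 -0.     2.782] delta cm [-39.89 -36.29 -10.87] w [-0.     0.     0.967]
```

```bash
python3 -m handwheel '[{"dz":-4,"dx":-2,"dy":-2,"claw":100},{"dz":-4,"dx":-3.3,"dy":-3},{"dz":-2.8,"dx":-4,"dy":-3.5},{"dx":-4.5,"dy":-4},{"dx":-4.5,"dy":-4},{"dx":-4.5,"dy":-4},{"dx":-4.5,"dy":-4},{"dx":-4.5,"dy":-4}]'
python3 - <<'E'
from h import *
delta([.466,.103,.34],[np.pi,0,np.radians(104)])
E
```

```text
at [0.2201 0.585  0.2313] [-3.142 -0.     2.782] delta cm [-39.99 -36.45 -10.87] w [-0.     0.     0.967]schema error: expected keys dx, dy, dz, wx, wy, wz, claw
```

Every row needs all the keys.

```bash
python3 -m handwheel '[{"dx":-2,"dy":-2,"dz":-4,"wx":0,"wy":0,"wz":0,"claw":100},{"dx":-3.3,"dy":-3,"dz":-4,"wx":0,"wy":0,"wz":0,"claw":100},{"dx":-4,"dy":-3.5,"dz":-2.8,"wx":0,"wy":0,"wz":0,"claw":100},{"dx":-4.5,"dy":-4,"dz":0,"wx":0,"wy":0,"wz":0,"claw":100},{"dx":-4.5,"dy":-4,"dz":0,"wx":0,"wy":0,"wz":0,"claw":100},{"dx":-4.5,"dy":-4,"dz":0,"wx":0,"wy":0,"wz":0,"claw":100},{"dx":-4.5,"dy":-4,"dz":0,"wx":0,"wy":0,"wz":0,"claw":100},{"dx":-4.5,"dy":-4,"dz":0,"wx":0,"wy":0,"wz":0,"claw":100}]'
python3 - <<'E'
from h import *
delta([.466,.103,.34],[np.pi,0,np.radians(104)])
E
```

```text
clock: 2.95
position: [0.418, 0.2044, 0.3396]
tool_rot: [3.141, 0.0, 2.782]
force: [1.4, 0.3, -0.7]
grip_width: 0.0855
finger_force: 0.0
at [0.418  0.2044 0.3396] [3.141 0.    2.782] delta cm [-8.07 -7.8  -0.04] w [ 0.001 -0.     0.967]
```

```bash
python3 -m handwheel '[{"dx":-4,"dy":-3.9,"dz":0,"wx":0,"wy":0,"wz":0,"claw":100},{"dx":-4,"dy":-3.9,"dz":0,"wx":0,"wy":0,"wz":0,"claw":100},{"dx":0,"dy":0,"dz":0,"wx":0,"wy":0,"wz":0.17,"claw":100},{"dx":0,"dy":0,"dz":0,"wx":0,"wy":0,"wz":0.17,"claw":100},{"dx":0,"dy":0,"dz":0,"wx":0,"wy":0,"wz":0.17,"claw":100},{"dx":0,"dy":0,"dz":0,"wx":0,"wy":0,"wz":0.17,"claw":100},{"dx":0,"dy":0,"dz":0,"wx":0,"wy":0,"wz":0.17,"claw":100},{"dx":0,"dy":0,"dz":0,"wx":0,"wy":0,"wz":0.12,"claw":100}]'
python3 - <<'E'
from h import *
delta([.466,.103,.34],[np.pi,0,np.radians(104)])
g=optics.grab_frame('wrist'); cv2.imwrite('pics/w1.png',g['frame'])
for n in ['gauge_grip','pointer','bar_top','marker']:
    for m in optics.masks_of(n,'wrist')[:1]:
        ys,xs=np.nonzero(m['region']); print(n,round(m['p'],2),np.round(m['rect']))
for X in ([.466,.103,.271],[.466,.103,.222]): print(proj(g,X,True))
E
```

```text
clock: 3.95
position: [0.4648, 0.1051, 0.3394]
tool_rot: [3.141, -0.0, 1.807]
force: [-0.1, -0.1, 0.8]
grip_width: 0.0852
finger_force: 0.0
at [0.4648 0.1051 0.3394] [ 3.141 -0.     1.807] delta cm [-0.23  0.07 -0.06] w [ 0.    -0.    -0.008]
gauge_grip 0.46 [310. 210.   6.  24.]
pointer 0.48 [308. 209.   4.  27.]
bar_top 0.71 [307. 353.  89.  66.]
marker 0.88 [205. 206.  26. 126.]
[318.73060746 259.91819714]
[318.46917693 236.36809119]
```

View pics/w1.png

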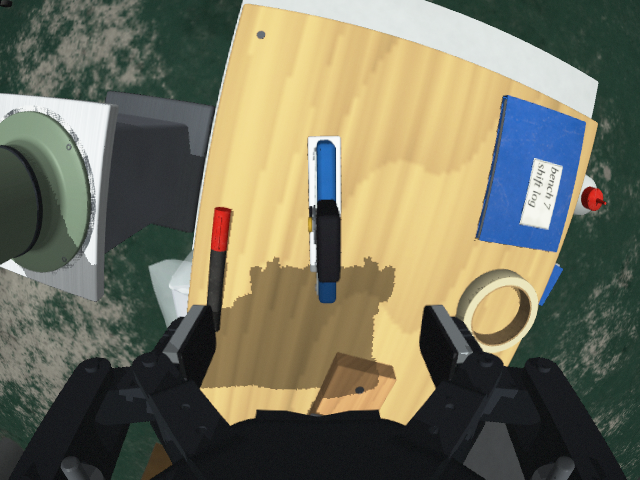

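Wrist view: the gauge is aligned with the image columns, the tab's top face spans about columns 317–340 and rows 203–283, and the blue body spans (326,140)–(326,302).

Run:
```python
from h import *
g=optics.grab_frame('wrist'); f=g['frame'].astype(int)
m=np.zeros((480,640),bool); m[130:310,295:350]=1
d=(f.max(2)<70)&m
n,l,st,ce=cv2.connectedComponentsWithStats(d.astype(np.uint8)); k=1+st[1:,4].argmax(); print('tab',st[k])
for r in range(200,290,12): xs=np.nonzero(l[r]==k)[0]; print(r,xs.min() if len(xs) else 0,xs.max() if len(xs) else 0)
b=(f[...,0]-f[...,2]>50)&m; ys,xs=np.nonzero(b); print('blue',xs.min(),xs.max(),ys.min(),ys.max())
a=onz(g,326,141,.222,True);c=onz(g,326.5,302,.222,True); print('body ends',a,c,np.linalg.norm(a-c),(a+c)/2,np.degrees(np.arctan2(-(a-c)[0],(a-c)[1])))
print('tabtop',onz(g,328.5,244,.271,True))
# blue principal line
print(cv2.fitLine(np.c_[xs,ys].astype(np.float32),cv2.DIST_L2,0,.01,.01).ravel())
```

```text
tab [ 315  200   26   83 1861]
200 320 333
212 317 338
224 317 339
236 317 339
248 317 339
260 316 339
272 317 339
284 0 0
blue 317 335 141 302
body ends [0.45435442 0.17112827 0.222     ] [0.48507196 0.05266743 0.222     ] 0.12237866545488549 [0.46971319 0.11189785 0.222     ] 14.536938372599144
tabtop [0.46919904 0.1142689  0.271     ]
[2.0626332e-03 9.9999785e-01 3.2614294e+02 1.9839243e+02]
```

Run:
```python
from h import *
delta([.4695,.1128,.230],[np.pi,0,1.817])
```

```text
at [0.4648 0.1051 0.3393] [ 3.142 -0.     1.814] delta cm [ 0.64  0.65 10.93] w [ 0.    -0.    -0.003]
```

```bash
python3 -m handwheel '[{"dx":0.64,"dy":0.65,"dz":2,"wx":0,"wy":0,"wz":0,"claw":100},{"dx":0,"dy":0,"dz":3.5,"wx":0,"wy":0,"wz":0,"claw":100},{"dx":0,"dy":0,"dz":3,"wx":0,"wy":0,"wz":0,"claw":100},{"dx":0,"dy":0,"dz":1.6,"wx":0,"wy":0,"wz":0,"claw":100},{"dx":0,"dy":0,"dz":0.8,"wx":0,"wy":0,"wz":0,"claw":100},{"dx":0,"dy":0,"dz":0,"wx":0,"wy":0,"wz":0,"claw":100}]' 60; python3 -m handwheel '[{"dx":0,"dy":0,"dz":0,"wx":0,"wy":0,"wz":0,"claw":35},{"dx":0,"dy":0,"dz":0,"wx":0,"wy":0,"wz":0,"claw":35},{"dx":0,"dy":0,"dz":0,"wx":0,"wy":0,"wz":0,"claw":0},{"dx":0,"dy":0,"dz":0,"wx":0,"wy":0,"wz":0,"claw":0},{"dx":0,"dy":0,"dz":0,"wx":0,"wy":0,"wz":0,"claw":0}]' 60
```

```text
clock: 5.0
position: [0.4696, 0.1128, 0.2303]
tool_rot: [-3.141, 0.0, 1.812]
force: [0.4, -0.3, -0.7]
grip_width: 0.0854
finger_force: 0.0
clock: 5.62
position: [0.4698, 0.1129, 0.2306]
tool_rot: [3.141, -0.0, 1.812]
force: [-0.2, 0.8, 5.3]
grip_width: 0.0133
finger_force: 59.5
```

```bash
python3 -m handwheel '[{"dx":0,"dy":0,"dz":-1,"wx":0,"wy":0,"wz":0,"claw":0},{"dx":0,"dy":0,"dz":-3,"wx":0,"wy":0,"wz":0,"claw":0},{"dx":0,"dy":0,"dz":-3,"wx":0,"wy":0,"wz":0,"claw":0},{"dx":0,"dy":0,"dz":-2,"wx":0,"wy":0,"wz":0,"claw":0},{"dx":0,"dy":0,"dz":0,"wx":0,"wy":0,"wz":0.1,"claw":0},{"dx":0,"dy":0,"dz":0,"wx":0,"wy":0,"wz":0.13,"claw":0},{"dx":0,"dy":0,"dz":0,"wx":0,"wy":0,"wz":0.086,"claw":0}]'
python3 - <<'E'
from h import *
delta([.5495,-.1365,.32],[np.pi,0,1.496])
E
```

```text
clock: 6.5
position: [0.4693, 0.1127, 0.3207]
tool_rot: [-3.141, 0.0, 1.492]
force: [-0.0, 1.0, -3.4]
grip_width: 0.0132
finger_force: 59.0
at [0.4693 0.1127 0.3207] [-3.141  0.     1.492] delta cm [-24.21   9.96   0.07] w [-0.     0.    -0.004]
```

```bash
python3 -m handwheel '[{"dx":-2,"dy":0.8,"dz":0,"wx":0,"wy":0,"wz":0,"claw":0},{"dx":-4,"dy":1.7,"dz":0,"wx":0,"wy":0,"wz":0,"claw":0},{"dx":-4.5,"dy":1.9,"dz":0,"wx":0,"wy":0,"wz":0,"claw":0},{"dx":-4.5,"dy":1.9,"dz":0,"wx":0,"wy":0,"wz":0,"claw":0},{"dx":-4.2,"dy":1.7,"dz":0,"wx":0,"wy":0,"wz":0,"claw":0},{"dx":-3,"dy":1.2,"dz":0,"wx":0,"wy":0,"wz":0,"claw":0},{"dx":-2,"dy":0.76,"dz":0,"wx":0,"wy":0,"wz":0,"claw":0},{"dx":0,"dy":0,"dz":0,"wx":0,"wy":0,"wz":0,"claw":0}]'
python3 - <<'E'
from h import *
delta([.5495,-.1365,.32],[np.pi,0,1.496])
g=optics.grab_frame('wrist'); cv2.imwrite('pics/w2.png',g['frame'])
E
```

```text
clock: 7.5
position: [0.5504, -0.1375, 0.3204]
tool_rot: [-3.141, 0.001, 1.493]
force: [0.0, -0.0, -3.1]
grip_width: 0.0136
finger_force: 59.0
at [ 0.5504 -0.1375  0.3204] [-3.141e+00  1.000e-03  1.493e+00] delta cm [ 0.09 -0.1   0.04] w [-0.001  0.001 -0.003]
```

View pics/w2.png

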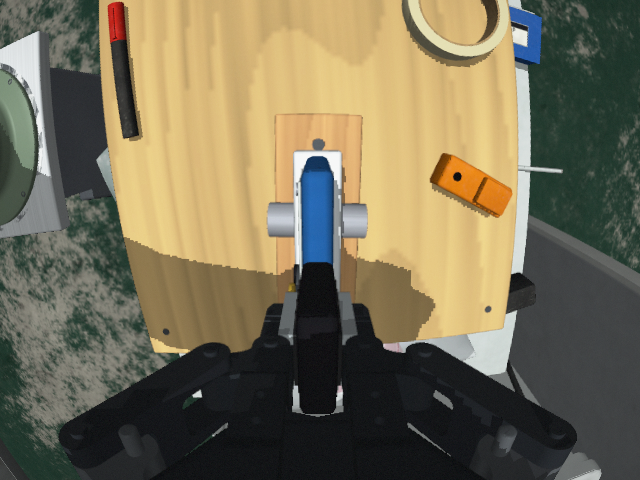

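Wrist view: the stud runs straight up the image (columns 275–362, left end at row 114). The bar is level from (268,220) to (367,220), so the gauge is well aligned with it.

Run:
```python
from h import *
g=optics.grab_frame('wrist'); f=g['frame'].astype(int)
for side,(a,b) in {'L':(262,292),'R':(344,374)}.items():
    for u in range(a,b,4):
        col=f[195:247,u]; gr=np.nonzero((col.max(1)-col.min(1)<30))[0]; print(side,u,(gr.min()+195,gr.max()+195,len(gr)) if len(gr) else None)
for v in (219,220.5,222):
    p=onz(g,317.5,v,.173,True); print(v,p)
A=onz(g,268,220.5,.173,True);B=onz(g,367,220.5,.173,True); print('bar len',np.linalg.norm(A-B),'yaw',np.degrees(np.arctan2((B-A)[1],(B-A)[0])))
e=onz(g,318.5,114,.163,True); print('stud left end',e)
m=optics.masks_of('bar_top','wrist')[0]; print(m['rect'])
s=monitor.observe(); print(s['position'],s['tool_rot'])
```

```text
L 262 None
L 266 None
L 270 (np.int64(204), np.int64(237), 34)
L 274 (np.int64(204), np.int64(237), 34)
L 278 (np.int64(204), np.int64(237), 34)
L 282 (np.int64(204), np.int64(237), 34)
L 286 (np.int64(204), np.int64(237), 34)
L 290 (np.int64(204), np.int64(237), 34)
R 344 (np.int64(205), np.int64(238), 34)
R 348 (np.int64(205), np.int64(238), 34)
R 352 (np.int64(205), np.int64(238), 34)
R 356 (np.int64(205), np.int64(238), 34)
R 360 (np.int64(206), np.int64(239), 34)
R 364 (np.int64(206), np.int64(239), 34)
R 368 None
R 372 None
219 [ 0.55076143 -0.13318446  0.173     ]
220.5 [ 0.55066716 -0.13442547  0.173     ]
222 [ 0.5505727  -0.13566907  0.173     ]
bar len 0.08005488909183954 yaw -4.343320626328043
stud left end [ 0.5578901  -0.04984387  0.163     ]
[265.2, 115.8, 103.3, 187.3]
[ 0.55055012 -0.1351688   0.32037773] [-3.14122425e+00 -4.40199505e-04  1.49636582e+00]
```

Run:
```python
from h import *
g=optics.grab_frame('wrist'); s=monitor.observe(); z=s['position'][2]-.0955
f=g['frame'].astype(int); col=f[125:175,300:336].min(2); print(col[:,3].tolist())
for v in (151,152): 
    e=onz(g,318,v,z+.012,True); R=Ro.from_euler('xyz',s['tool_rot']); print('base left end in tool',R.inv().apply(e-s['position']).round(4))
delta([.5506,-.135,.2855],[np.pi,0,1.4835])
```

```text
[116, 115, 115, 113, 115, 113, 115, 114, 114, 116, 112, 113, 113, 115, 112, 113, 112, 112, 112, 112, 112, 111, 113, 110, 113, 133, 182, 230, 241, 246, 246, 246, 246, 246, 246, 246, 245, 246, 246, 246, 245, 235, 210, 162, 112, 73, 40, 34, 22, 26]
base left end in tool [0.0616 0.0004 0.0835]
base left end in tool [0.061  0.0004 0.0835]
at [ 0.5506 -0.135   0.3204] [-3.141 -0.     1.497] delta cm [-0.   -0.    3.49] w [-0.    -0.     0.013]
```

```bash
python3 -m handwheel '[{"dx":0.25,"dy":0,"dz":1,"wx":0,"wy":0,"wz":0.013,"claw":0},{"dx":0,"dy":0,"dz":1.5,"wx":0,"wy":0,"wz":0,"claw":0},{"dx":0,"dy":0,"dz":0.9,"wx":0,"wy":0,"wz":0,"claw":0},{"dx":0,"dy":0,"dz":0,"wx":0,"wy":0,"wz":0,"claw":0},{"dx":0,"dy":0,"dz":0,"wx":0,"wy":0,"wz":0,"claw":0}]'
python3 - <<'E'
from h import *
g=optics.grab_frame('wrist'); cv2.imwrite('pics/w3.png',g['frame'])
s=optics.grab_frame('scene'); cv2.imwrite('pics/s3.png',s['frame'])
c=proj(s,[.55,-.137,.24]); x,y=map(int,c); cv2.imwrite('pics/s3c.png',cv2.resize(s['frame'][y-45:y+45,x-60:x+60],None,fx=6,fy=6,interpolation=cv2.INTER_CUBIC)); print(x,y)
E
```

```text
clock: 8.32
position: [0.551, -0.1336, 0.2865]
tool_rot: [3.141, 0.0, 1.483]
force: [0.1, -0.2, -4.2]
grip_width: 0.0132
finger_force: 59.0
342 221
```

View pics/s3c.png

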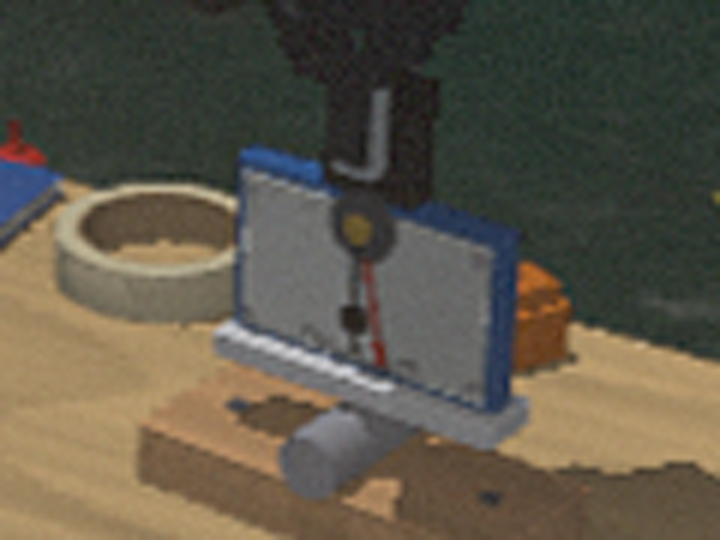

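The gauge hangs level just above the middle of the bar. In the crop the pointer hangs straight at (355,330) and the red hand is to its right, ending at (380,360). Now to set it down.

```bash
python3 -m handwheel '[{"dx":0,"dy":0,"dz":0.2,"wx":0,"wy":0,"wz":0,"claw":0},{"dx":0,"dy":0,"dz":0.1,"wx":0,"wy":0,"wz":0,"claw":0},{"dx":0,"dy":0,"dz":0,"wx":0,"wy":0,"wz":0,"claw":0}]';python3 -m handwheel '[{"dx":0,"dy":0,"dz":0.1,"wx":0,"wy":0,"wz":0,"claw":0},{"dx":0,"dy":0,"dz":0,"wx":0,"wy":0,"wz":0,"claw":0}]'
```

```text
clock: 8.8
position: [0.5509, -0.1334, 0.2832]
tool_rot: [-3.142, 0.0, 1.483]
force: [-0.9, 0.3, -3.4]
grip_width: 0.0133
finger_force: 59.0
clock: 9.05
position: [0.551, -0.1335, 0.2825]
tool_rot: [3.141, -0.0, 1.483]
force: [0.3, -0.7, 1.0]
grip_width: 0.0131
finger_force: 59.7
```

```bash
python3 -m handwheel '[{"dx":0,"dy":0,"dz":0.05,"wx":0,"wy":0,"wz":0,"claw":0},{"dx":0,"dy":0,"dz":0,"wx":0,"wy":0,"wz":0,"claw":0},{"dx":0,"dy":0,"dz":0,"wx":0,"wy":0,"wz":0,"claw":0}]'
cat > dial.py <<'E'
from h import *
def shots(n=8):
    fs=[]
    for i in range(n): g=optics.grab_frame('scene'); fs.append(g['frame'].astype(float))
    return g,np.mean(fs,0)
def rectify(g,img,foot,yaw,tilt,off=-.010,S=10):
    # dial plane image, S px/mm; origin at pivot; columns to the right = -y(gauge), rows down
    R=Ro.from_euler('z',yaw)*Ro.from_euler('x',tilt)
    w=[(y,z) for z in (.010,-.070) for y in (.04,-.04)]
    src=np.float32([proj(g,np.array(foot)+R.apply([off,y,.074+z])) for y,z in w])
    dst=np.float32([[0,0],[80*S,0],[80*S,80*S],[0,80*S]])[[0,1,3,2]]
    return cv2.warpPerspective(np.clip(img,0,255).astype(np.uint8),cv2.getPerspectiveTransform(src,dst),(80*S,80*S),flags=cv2.INTER_CUBIC)
E
python3 - <<'E'
from dial import *
g,im=shots(8); s=monitor.observe(); print(s['force'],s['position'])
r=rectify(g,im,[.551,-.1348,.187],np.radians(-5),0,S=7)
cv2.imwrite('pics/d1.png',r)
E
```

```text
clock: 9.43
position: [0.5512, -0.1335, 0.2825]
tool_rot: [3.141, -0.0, 1.483]
force: [-1.9, 0.4, 9.1]
grip_width: 0.0138
finger_force: 60.8
[-2.76202963  1.13085606  9.52800216] [ 0.55116277 -0.13355342  0.2824599 ]
```

View pics/d1.png

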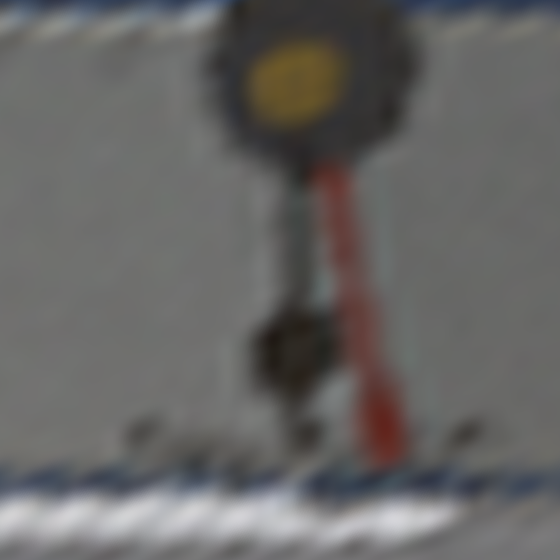

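Rectified dial: pointer tip at about (303,430), red mark centre at (385,425) and hub at (300,80), so the index is about 0.2 rad. I'll rock in small rows about the foot.

```bash
python3 -m handwheel '[{"dx":-0.19,"dy":0,"dz":0,"wx":0,"wy":0.02,"wz":0,"claw":0},{"dx":-0.29,"dy":0,"dz":0,"wx":0,"wy":0.03,"wz":0,"claw":0},{"dx":-0.29,"dy":0,"dz":0,"wx":0,"wy":0.03,"wz":0,"claw":0},{"dx":-0.19,"dy":0,"dz":0,"wx":0,"wy":0.02,"wz":0,"claw":0},{"dx":0,"dy":0,"dz":0,"wx":0,"wy":0,"wz":0,"claw":0},{"dx":0,"dy":0,"dz":0,"wx":0,"wy":0,"wz":0,"claw":0}]'
```

```text
clock: 10.58
position: [0.5503, -0.1432, 0.2822]
tool_rot: [3.141, -0.1, 1.483]
force: [-2.4, 1.1, 9.3]
grip_width: 0.0136
finger_force: 60.9
```

```bash
python3 -m handwheel '[{"dx":-0.19,"dy":0,"dz":0,"wx":0,"wy":0.02,"wz":0,"claw":0},{"dx":-0.29,"dy":0,"dz":0,"wx":0,"wy":0.03,"wz":0,"claw":0},{"dx":-0.29,"dy":0,"dz":0,"wx":0,"wy":0.03,"wz":0,"claw":0},{"dx":0,"dy":0,"dz":0,"wx":0,"wy":0,"wz":0,"claw":0},{"dx":0,"dy":0,"dz":0,"wx":0,"wy":0,"wz":0,"claw":0}]'
python3 - <<'E'
from dial import *
shots(14)
g,im=shots(8); s=monitor.observe(); print(s['force'],s['position'],s['tool_rot'],s['clock'])
r=rectify(g,im,[.551,-.136,.187],np.radians(-5),.18,S=7)
cv2.imwrite('pics/d2.png',r)
E
```

```text
clock: 11.2
position: [0.5496, -0.151, 0.2813]
tool_rot: [3.14, -0.18, 1.482]
force: [-1.8, -0.1, 9.0]
grip_width: 0.013
finger_force: 61.0
[-1.5457879  -0.91365172  9.80145776] [ 0.54963668 -0.15098288  0.28126727] [ 3.14034564 -0.17978057  1.48270403] 12.3
```

View pics/d2.png

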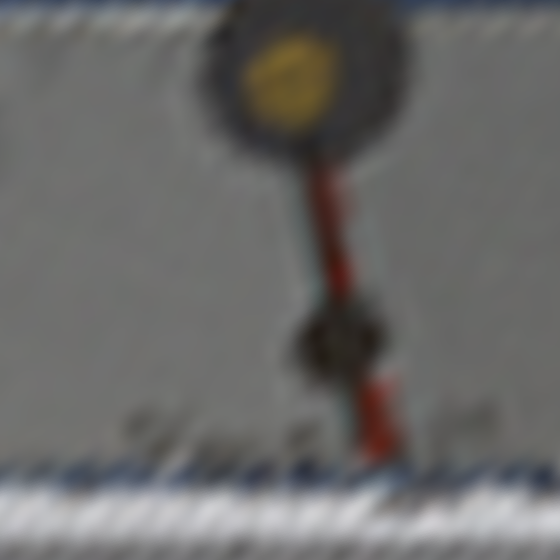

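Rectified dial at 0.18 rad: the pointer lies just left of the red hand, with its bob at (342,340), the red tip showing right of it at (382,425) and a pointer sliver near (362,425). It needs a little more; I'll quantify.

Run:
```python
from h import *
for n in ('d1','d2'):
    f=cv2.imread(f'pics/{n}.png').astype(float)
    red=np.clip(f[...,2]-(f[...,0]+f[...,1])/2-8,0,None); dark=np.clip(75-f[...,2],0,None)
    x=np.arange(560)
    for r in (200,240,340,400,415,430,445):
        R=red[r-4:r+5,250:450].sum(0);D=dark[r-4:r+5,230:430].sum(0)
        print(n,r,'red %.0f @%.1f'%(R.sum(),(R*x[250:450]).sum()/max(R.sum(),1)),'dark %.0f @%.1f'%(D.sum(),(D*x[230:430]).sum()/max(D.sum(),1)))
    h=f[40:120,200:400]; m=(h[...,2]-h[...,0]>40); ys,xs=np.nonzero(m); print('brass',xs.mean()+200,ys.mean()+40)
```

```text
d1 200 red 8474 @335.9 dark 295 @297.2
d1 240 red 7388 @343.3 dark 816 @299.9
d1 340 red 8732 @359.7 dark 23672 @296.3
d1 400 red 13202 @379.2 dark 2823 @294.0
d1 415 red 18050 @379.8 dark 337 @294.0
d1 430 red 19201 @382.0 dark 3038 @306.1
d1 445 red 16783 @384.2 dark 1013 @304.9
brass 295.53013368397984 81.70918255533641
d2 200 red 7490 @328.6 dark 1301 @316.2
d2 240 red 3556 @331.7 dark 2609 @325.9
d2 340 red 215 @342.4 dark 23821 @340.9
d2 400 red 12815 @374.5 dark 1508 @352.5
d2 415 red 11706 @376.9 dark 1018 @356.7
d2 430 red 13926 @379.7 dark 595 @357.9
d2 445 red 14765 @379.3 dark 0 @0.0
brass 291.80463157894735 79.4098947368421
```

```bash
python3 -m handwheel '[{"dx":-0.19,"dy":0,"dz":0,"wx":0,"wy":0.02,"wz":0,"claw":0},{"dx":-0.19,"dy":0,"dz":0,"wx":0,"wy":0.02,"wz":0,"claw":0},{"dx":0,"dy":0,"dz":0,"wx":0,"wy":0,"wz":0,"claw":0},{"dx":0,"dy":0,"dz":0,"wx":0,"wy":0,"wz":0,"claw":0}]'
python3 - <<'E'
from dial import *
shots(16)
g,im=shots(10); s=monitor.observe(); print(s['force'],s['position'],s['tool_rot'],s['clock'])
r=rectify(g,im,[.551,-.136,.187],np.radians(-5),.22,S=7)
cv2.imwrite('pics/d3.png',r)
d1=cv2.imread('pics/d1.png')
k=lambda a:cv2.resize(a[330:480,290:440],None,fx=2.6,fy=2.6)
cv2.imwrite('pics/d13.png',np.hstack([k(d1),k(r)]))
E
```

```text
clock: 12.8
position: [0.5493, -0.1548, 0.2806]
tool_rot: [3.14, -0.22, 1.483]
force: [-2.7, -0.5, 11.1]
grip_width: 0.0132
finger_force: 61.1
[-2.28457133 -1.55723961 10.36720368] [ 0.54932143 -0.15475745  0.28064852] [ 3.14021192 -0.219736    1.48273094] 14.1
```

View pics/d13.png

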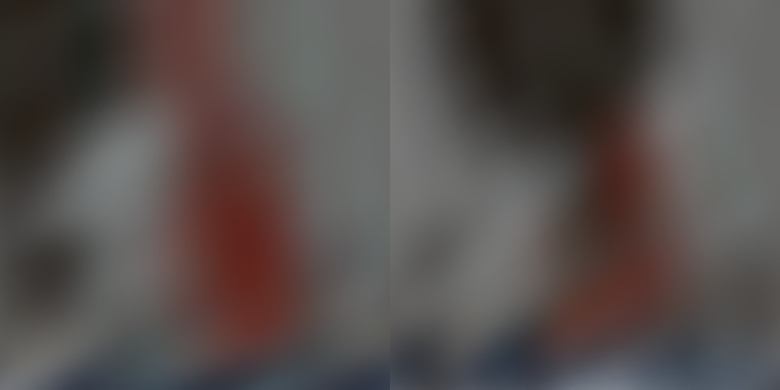

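The pointer now lies within the mark, perhaps 0.5 mm short of centre. I'll trim it, ease the press slightly, and check that the stud hasn't moved.

```bash
python3 -m handwheel '[{"dx":-0.06,"dy":0,"dz":-0.025,"wx":0,"wy":0.006,"wz":0,"claw":0},{"dx":0,"dy":0,"dz":0,"wx":0,"wy":0,"wz":0,"claw":0},{"dx":0,"dy":0,"dz":0,"wx":0,"wy":0,"wz":0,"claw":0},{"dx":0,"dy":0,"dz":0,"wx":0,"wy":0,"wz":0,"claw":0}]'
python3 - <<'E'
from dial import *
shots(16)
g,im=shots(6); s=monitor.observe(); print(s['force'],s['clock'],s['finger_force'])
a=cv2.imread('pics/scene0.png')
c=cv2.resize(np.vstack([a[225:290,290:400],np.clip(im,0,255).astype(np.uint8)[190:290,290:400]]),None,fx=3.5,fy=3.5,interpolation=cv2.INTER_CUBIC)
cv2.imwrite('pics/fin.png',c)
E
```

```text
clock: 14.6
position: [0.5492, -0.1553, 0.2805]
tool_rot: [3.141, -0.226, 1.483]
force: [-0.5, -0.1, 7.7]
grip_width: 0.0137
finger_force: 60.7
[-1.27885655  0.04509097  7.93144301] 15.7 60.67422151565552
```

View pics/fin.png

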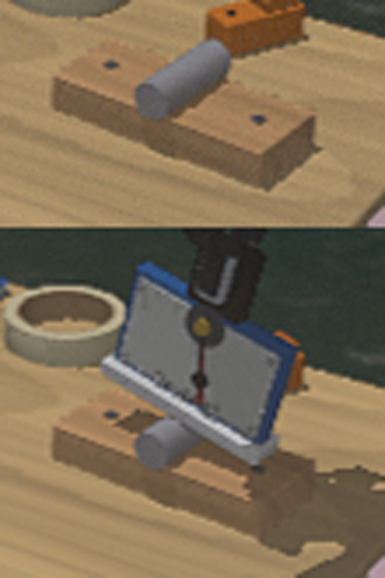

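The stud is where it was: its left corner is at column 53 in both views and the bar end at (155,100) and (155,447). The gauge is tilted on the bar with the black pointer lying over the red hand.

```bash
python3 -c "
from workcell import job_done
print(job_done())"
```

```text
the job is handed in; nothing more can be done
None
```

I handed the job in with the gauge held tilted at about 0.226 rad on the bar, its pointer on the red mark to within what the camera resolves and the press at about 12 N; the stud shows no movement in the before and after pictures.

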